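Press a pearl rosette into its lid and hold it

TASK

Lay the dark walnut lid with the freshly glued pearl rosette, rosette up and without dropping it, between the brass corner locators of the press's slide-out table, let go of it, and push the table fully home under the press. Then bring the side lever down until the sprung foot on the rosette is pushed about 5 mm into its ram, half of its stroke and never near its stop, and keep it there: the program finishes with the robot still holding the lever down. Leave the blank lid, the hammer, the glue bottle and the chip tray where they are.

Things in the scene. Friction and masses are not known exactly. Their poses are not given: they have to be found in the camera images.
- lid: The work: a dark walnut box lid, 100 (its x) x 64 (its y) x 14 mm (z), with a pearl rosette of 40 mm diameter on the middle of its top that stands 2 mm proud. Origin at the centre of its underside, z up. It starts flat on the bench, rosette up; mass about 0.06 to 0.11 kg. It fits the nest either way round.
- blank_lid: Bystander: a pale maple lid of the same 100 x 64 x 14 mm with a plain top, flat on the bench; origin at the centre of its underside. Lid and blank may lie in either of two places.
- hammer: Bystander: small hammer lying on the bench, handle 16 mm thick along its x from -120 to +70 mm, red head 85 mm long across it at x = +80 mm, 22 mm high. Origin on the underside.
- glue: Bystander: white glue bottle with red cap, 52 mm diameter, 130 mm high; origin at the centre of its underside.
- chip_tray: Bystander: open white tray of pearl chips, 130 x 100 x 35 mm; origin at the centre of its underside.
- press: Green iron hand press, bolted down. Origin on the bench below the ram's axis; front (table slides out, lever points) = its -x; z up. Bed 150 wide, x -205 to +105 mm, 20 high. Head y +-40, x from -39 mm back, z 120 to 220 mm; column behind. Bearing out of the head to y -100 mm at x +30, z 175 mm. Lever swings in the plane y = -113 mm.
- nest (a point): Centre of the slide-out table's top between the brass locators, 36 mm above the bench; the lid's origin belongs here. x along the slide towards home (= press x), z up. Plate 150 (x) x 120 x 12 mm. Corner locators 9 mm high leave 108 (x) x 72 (y) mm at their foot, splay outwards to guide the lid in; within 36 mm of the middle the long sides are free for fingers.
- shuttle_handle (a point): Middle of the round bar handle at the front of the slide-out table: a bar 90 mm long along the press's y, about 10 mm thick, 35 mm in front of the plate, 30 mm above the bench, 110 mm in front of the nest centre (its -x). Axes as the press. Can be pushed from its front.
- shuttle (a joint): Travel of the slide-out table in m: 0 fully out, +0.14 fully home against its stop, with the nest exactly under the ram. Starts between 0 and 0.03. Friction about 2 N; stays where it is left.
- lever (a joint): Side lever, rad, grows as it is brought down: 0 at rest (sprung, 55 deg above level, pointing forward), 0.96 level, 1.3 stop. Return spring 0.5 N m at 0, 0.9 at 1 rad (3 to 5 N at the knob); the foot adds about 0.4 N m at the hold. Let go, it springs up. Ram descends 20 mm per rad. With the lid home the foot touches at about 0.7 rad and is 5 mm in at about 0.95.
- lever_hinge (a point): The lever's hinge axis (along the press's y), 175 mm above the bench, in the plane in which the lever swings. Axes as the press at lever 0, turning with the lever.
- lever_knob (a point): Centre of the black ball knob, 32 mm diameter, on the lever's end, 180 mm from the hinge; 322 mm above the bench at rest, 175 when level. At lever value q it is 180 mm x cos(55 deg - q) in front (press -x) of the hinge and 180 mm x sin(55 deg - q) above it. Can be pinched from above, fingers either side along the press's y.
- lever_bar: The lever's steel bar (12 mm thick) with its black ball knob, turning about the hinge; origin on the hinge axis.
- foot_pad: The sprung foot's round pad, 32 mm diameter, 8 mm thick (rubber below, steel above); origin at the centre of its underside, 66 mm above the bench at rest, 14 mm above the rosette of a seated lid.
- foot (a joint): How far the foot is pushed into the ram against its spring, in m: 0 free, 0.010 at its stop. About 2 N to start, then 4 N per mm, so about 22 N at 0.005. Seen from outside: the bare red spindle between pad and ram is 10 mm long when free and 5 mm at the wanted hold.
Things that resemble listed ones, but are neither listed nor needed, are in the scene too. What is meant by the lid is not blue, and is the larger of those in its own colour.

How it is judged:
By the outcome, as a careful person would: the job done as asked, in the order asked, and still so for the second after the job is handed in, while the arm keeps its last pose, push and grip.
It also fails if it takes over 72 s, if anything falls off the work surface, if the arm or the gripper's body presses on something with over 40 N, if the wrist force passes 120 N, or if a joint passes its speed limit or range.

ROBOT

A 7-joint arm with a two-finger parallel gripper is mounted at the origin on the work surface. World frame = base frame: x ahead of the robot, y to its left, z up, the work surface at z = 0. Lengths are in mm, angles in degrees, forces in N, time in s.
With the tool pointing down it reaches from about 400 to 850 mm from the base axis. Payload 6.9 kg.
Tool frame: the origin (TCP) lies midway between the tips of the shut fingers; the grasp point (between the pads) lies 19 mm behind it; z points along the fingers, y is the line along which they close (so a half turn about z gives the same grasp; the last joint's range is limited). The gripper opens to 85 mm and grips with 20 to 120 N. Pads are 22 mm wide; open, the fingers measure 114 mm over their backs; the gripper's body (76 mm by 85 mm) begins 54 mm behind the grasp point. The pads swing forward as they close: fully open they stand 13 mm farther back than shut.
Start: joints at [78.352, 29.078, -13.613, 85.955, 7.202, 65.827, -8.869], TCP at [189.918, -595.435, 231.275] pointing down, gripper open.
Joint ranges: [-176.47, 176.47], [-13.61, 117.27], [-81.72, 77.17], [0.22, 143.17], [-87.28, 267.28], [10, 112.55], [-165.47, 165.47]. Speed limits (degrees/s): [136.94, 136.94, 180, 180, 180, 180, 180].

INTERFACE

Orientations are given as a 3x3 rotation matrix whose columns are the frame's x, y, z axes.
In Python, from workcell import * gives the robot as it stands.
- The arm moves only by the tool arm_command, never from a script. Its argument "commands" is a list of rows, each an object of numbers: "dx", "dy", "dz": the shift along the world's x, y, z in m; "ax", "ay", "az": the turn, a rotation vector about the world's x, y, z in degrees; "gripper": the finger opening in m, from 0 to 0.0854. A call has 1 to 12 rows; each row shifts and turns the commanded pose from where the row before left it; what a row does not reach is not made up. A row lasts 1/10 s, in which the tool goes at most 50 mm and 8.59 degrees, less where a joint would pass 70% of its speed; a pose out of reach is approached as far as the arm can. A call with a gripper value outside its range is refused whole. The fingers move at their own pace and stop on an object; "grip_force" is the grip in N (left out, the last holds). Time passes only in rows, so rows that do not move let the fingers close. It gives the time, the measured TCP pose, the force, the opening and the grip force at its end, in the units of the state.
- observe(): the state, without advancing time (a new reading comes with each control period).
- grab_frame(name): name is "scene" or "top"; returns the picture (384x512x3 uint8, red, green, blue); there is no depth.
- get_calibration(name): a dict with "fovy" (degrees; the focal length in pixels is half the picture's height over the tangent of half this angle, whatever the lens; pixels are square), "cx", "cy" (the principal point, pixels), "origin" and "rotation" of the camera in the world. Camera axes: x right, y down, z forward; pixel columns grow to the right and rows downward; lengths in mm; the calibration is good to about 2 mm. A picture is of the moment at which its call begins. get_calibration takes no time and is no camera call.
- close_job(): hands the job in; it is judged then, once.
The state is a dict: "time": time; "joints": joint angles; "dq": joint speeds; "joint_torque": joint torques, N m; "ee_pos": TCP position; "ee_rot": TCP orientation; "contact_force": force on the tool from outside, world axes, zero at the start; "wrist_torque": the same for the moment, N m; "width": finger opening in mm; "gripper_force": force on a finger pad.
Only numpy, scipy, OpenCV 4.12 (cv2) and the standard library are available. Lean on these libraries where they do the work, as an engineer would, in place of code of your own. Each camera call takes 0.05 s, during which the arm holds its last target. There are 200 camera calls.

## Working session

There is one attempt and no reset: what is moved stays moved. The work goes in short steps, Python scripts to look and compute and a tool call to move; the robot and the scene stay as the last step left them, time stands still between calls to the robot, and variables do not carry over. Pictures are saved under pics/ and viewed, at most 10 in all, crops included, and the job is handed in when it is done.

Besides the shell and the picture viewer there is one more tool, called after "Request:" as name(argument=value, ...) on one line, values as JSON. arm_command: Moves the arm, as the interface text tells. Its arguments: {"type":"object","properties":{"commands":{"type":"array"},"grip_force":{"type":"number"}},"required":["commands"]}

```bash
mkdir -p pics; cat > h.py <<'E'
from workcell import *
import numpy as np, cv2
def snap(n,f,crop=None,s=1):
    im=grab_frame(n)[:,:,::-1]
    cv2.imwrite('pics/raw_'+f,im)
    if crop: x0,y0,x1,y1=crop; im=im[y0:y1,x0:x1]
    if s!=1: im=cv2.resize(im,None,fx=s,fy=s,interpolation=cv2.INTER_CUBIC)
    cv2.imwrite('pics/'+f,im)
def ray(n,u,v):
    c=get_calibration(n); f=192/np.tan(np.radians(c['fovy'])/2)
    d=np.array(c['rotation'])@np.array([(u-c['cx'])/f,(v-c['cy'])/f,1]); return np.array(c['origin']),d
def at(n,u,v,z):
    o,d=ray(n,u,v); return o+d*(z-o[2])/d[2]
def px(n,p):
    c=get_calibration(n); f=192/np.tan(np.radians(c['fovy'])/2)
    q=np.array(c['rotation']).T@(np.array(p)-np.array(c['origin'])); return q[:2]/q[2]*f+[c['cx'],c['cy']]
E
python3 - <<'E'
from h import *
snap('top','t1.png',s=1.5); snap('scene','s1.png',s=1.5)
for n in('top','scene'):print(get_calibration(n))
o=observe();print(o['time'],o['ee_rot'],o['width'],o['contact_force'])
E
```

```text
{'fovy': 47.450636711992566, 'cx': 258.0121229586385, 'cy': 182.06216004560846, 'origin': array([ 367.08063593,   -5.05239488, 1460.33693281]), 'rotation': array([[-0.02670882, -0.98933403,  0.14319506],
       [-0.99963766,  0.02595407, -0.00713645],
       [ 0.00334384, -0.14333378, -0.98966876]])}
{'fovy': 46.09699392710873, 'cx': 257.6910089922565, 'cy': 198.20215590601475, 'origin': array([1371.69102091, -830.40436882, 1029.74049397]), 'rotation': array([[ 0.70421691,  0.42048579, -0.57207538],
       [ 0.70975411, -0.39639159,  0.58234252],
       [ 0.01810089, -0.8161283 , -0.57758718]])}
0.1 [[ 9.52697138e-01  3.03920836e-01 -5.38289753e-04]
 [ 3.03921309e-01 -9.52695907e-01  1.53205977e-03]
 [-4.72015594e-05 -1.62318668e-03 -9.99998682e-01]] 85.6041246811066 [0.34100711 0.03392436 0.21692313]
```

View pics/t1.png

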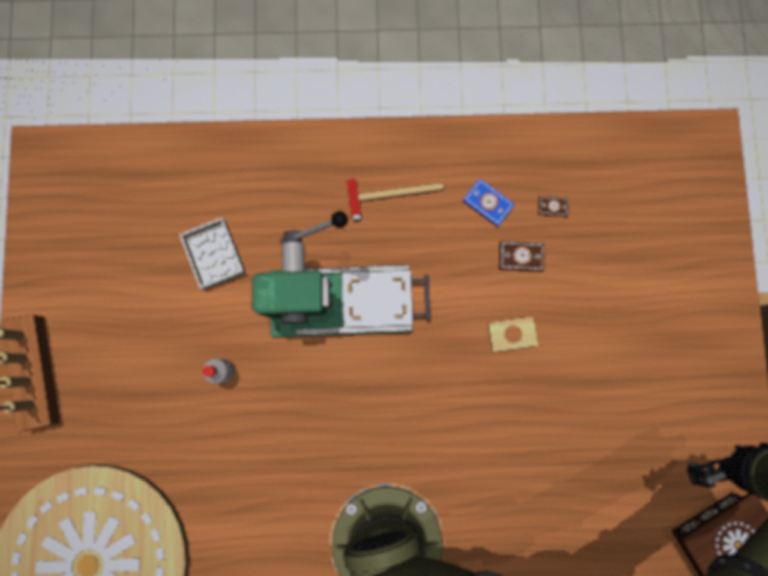

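View pics/s1.png

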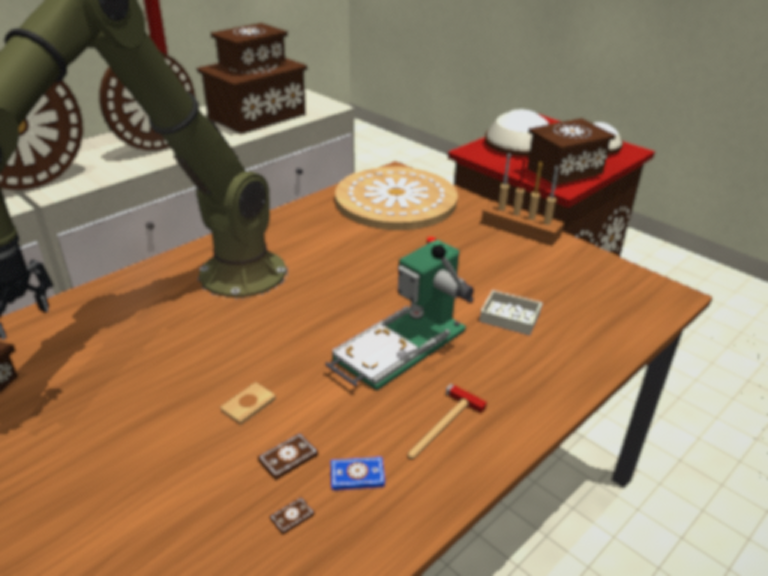

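Candidates for the lid in the top view (1.5x pixels): large walnut (522,256), small walnut (553,206), blue (489,202), pale blank (513,334) and the dark inlaid box (735,540). I choose the large walnut lid. The press's nest is at (377,299), its handle at (429,299) and the knob at (340,219). Next is a close crop to check.

```bash
python3 - <<'E'
from h import *
im=cv2.imread('pics/raw_t1.png')
a=cv2.resize(im[110:240,160:390],None,fx=3.4,fy=3.4,interpolation=cv2.INTER_CUBIC)
cv2.imwrite('pics/c1.png',a); print(a.shape)
E
```

```text
(442, 782, 3)
```

View pics/c1.png

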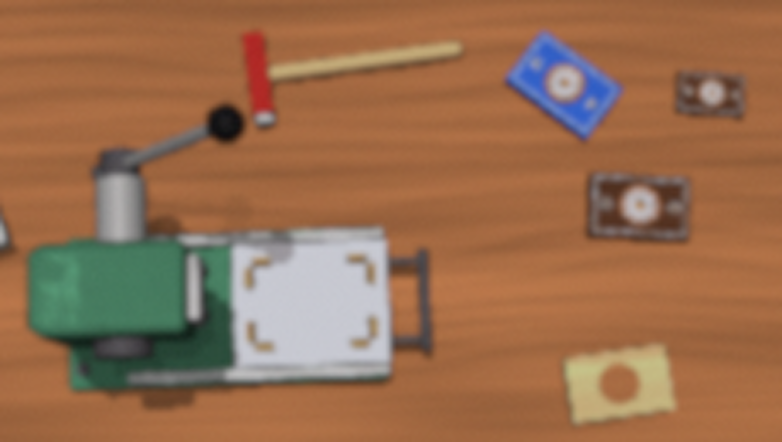

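```bash
python3 - <<'E'
from h import *
np.set_printoptions(precision=1,suppress=True)
P=lambda u,v,z: at('top',160+(u+.5)/3.4-.5,110+(v+.5)/3.4-.5,z)
def box(name,pts,z):
    w=[P(u,v,z) for u,v in pts]; c=sum(w)/4
    d=(w[0]+w[3]-w[1]-w[2])/2; e=(w[0]+w[1]-w[2]-w[3])/2
    print(name,c,'long',np.linalg.norm(d),np.degrees(np.arctan2(d[1],d[0])),'short',np.linalg.norm(e),np.degrees(np.arctan2(e[1],e[0])))
box('lid',[(591,174),(689,179),(688,240),(587,237)],14)
print('rosette',P(640,206,16))
box('loc',[(248,262),(371,257),(377,345),(252,349)],45)
box('plate',[(232,240),(385,237),(390,372),(235,377)],36)
a,b=P(426,250,30),P(429,352,30);print('handle',a,b,(a+b)/2,b-a)
print('knob',P(225,124,322)); 
a,b=P(70,386,20),P(390,379,20); print('bed',a,b,np.degrees(np.arctan2(*(a-b)[1::-1])))
o=observe();R=np.array(o['ee_rot']);print(o['ee_pos'],o['joints'],np.degrees(np.arctan2(R[1,1],R[0,1])))
E
```

```text
lid [ 607.2 -317.2   14. ] long 98.36509951404247 86.16251369550083 short 62.30144891228509 -5.482650508696803
rosette [ 608.2 -318.1   16. ]
loc [517.4   7.7  45. ] long 118.78718836790362 90.58056392677817 short 84.32887772128994 1.8459572433681763
plate [515.5   9.3  36. ] long 148.37278233424988 89.97944012358894 short 131.66180841064812 0.28183021652946305
handle [ 568.  -104.3   30. ] [ 468.7 -103.7   30. ] [ 518.3 -104.    30. ] [-99.3   0.6   0. ]
knob [630.8  69.9 322. ]
bed [445.8 243.6  20. ] [444.3 -65.7  20. ] 89.72971234521411
[ 189.7 -595.   230.5] [ 78.4  29.1 -13.6  86.    7.2  65.8  -8.9] -72.30672535092387
```

The crop confirms it: the large walnut lid is at (639,207), well apart from the small one and the blue one. Now I move above it.

Request:
arm_command(commands=[{"dx": 0.0348, "dy": 0.0231, "az": 5.65}, {"dx": 0.0348, "dy": 0.0231, "az": 5.65}, {"dx": 0.0348, "dy": 0.0231, "az": 5.65}, {"dx": 0.0348, "dy": 0.0231, "az": 5.65}, {"dx": 0.0348, "dy": 0.0231, "az": 5.65}, {"dx": 0.0348, "dy": 0.0231, "az": 5.65}, {"dx": 0.0348, "dy": 0.0231, "az": 5.65}, {"dx": 0.0348, "dy": 0.0231, "az": 5.65}, {"dx": 0.0348, "dy": 0.0231, "az": 5.65}, {"dx": 0.0348, "dy": 0.0231, "az": 5.65}, {"dx": 0.0348, "dy": 0.0231, "az": 5.65}, {"dx": 0.0348, "dy": 0.0231, "az": 5.65}])

```text
invalid input at $.commands[0]: expected keys dx, dy, dz, ax, ay, az, gripper
```

Request:
arm_command(commands=[{"dz": -0.04}, {"dz": -0.04}, {"dz": -0.04}, {}])

```text
invalid input at $.commands[0]: expected keys dx, dy, dz, ax, ay, az, gripper
```

```bash
cat >> h.py <<'E'
def st():
    np.set_printoptions(precision=2,suppress=True)
    o=observe();R=np.array(o['ee_rot']);print('t',o['time'],'p',o['ee_pos'],'yaw',np.degrees(np.arctan2(R[1,1],R[0,1])),'z',R[:,2],'F',o['contact_force'],'w',o['width'],'g',o['gripper_force'],'j',o['joints']);return o
E
python3 - <<'E'
from h import *
st()
snap('scene','s2.png',(130,230,330,370),4)
E
```

```text
t 0.1 p [ 189.73 -595.03  230.52] yaw -72.30672535092387 z [-0.  0. -1.] F [0.34 0.03 0.22] w 85.6041246811066 g 0.0 j [ 78.35  29.12 -13.61  86.     7.2   65.83  -8.87]
```

View pics/s2.png

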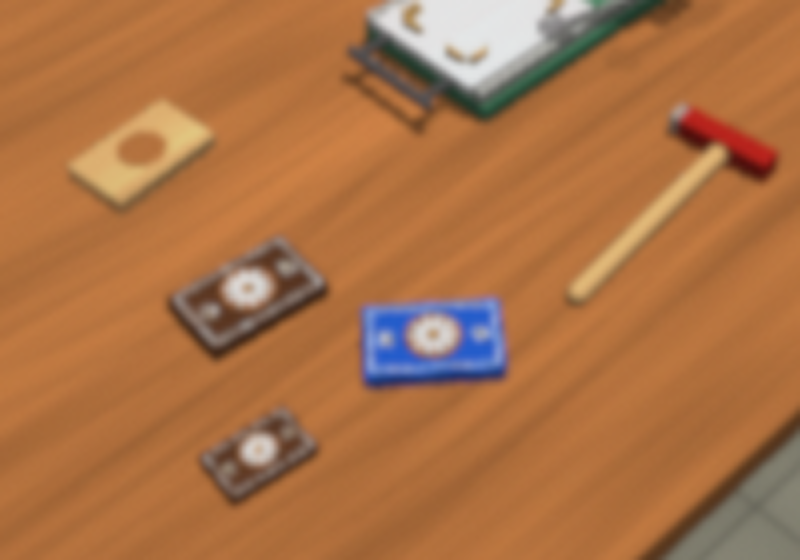

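Every row needs all the keys. This picture shows the lid untouched, with its rosette at (247,288), which gives me a second fix on the rosette.

Request:
arm_command(commands=[{"dx": 0.0348, "dy": 0.0231, "dz": 0, "ax": 0, "ay": 0, "az": 5.65, "gripper": 0.085}, {"dx": 0.0348, "dy": 0.0231, "dz": 0, "ax": 0, "ay": 0, "az": 5.65, "gripper": 0.085}, {"dx": 0.0348, "dy": 0.0231, "dz": 0, "ax": 0, "ay": 0, "az": 5.65, "gripper": 0.085}, {"dx": 0.0348, "dy": 0.0231, "dz": 0, "ax": 0, "ay": 0, "az": 5.65, "gripper": 0.085}, {"dx": 0.0348, "dy": 0.0231, "dz": 0, "ax": 0, "ay": 0, "az": 5.65, "gripper": 0.085}, {"dx": 0.0348, "dy": 0.0231, "dz": 0, "ax": 0, "ay": 0, "az": 5.65, "gripper": 0.085}, {"dx": 0.0348, "dy": 0.0231, "dz": 0, "ax": 0, "ay": 0, "az": 5.65, "gripper": 0.085}, {"dx": 0.0348, "dy": 0.0231, "dz": 0, "ax": 0, "ay": 0, "az": 5.65, "gripper": 0.085}, {"dx": 0.0348, "dy": 0.0231, "dz": 0, "ax": 0, "ay": 0, "az": 5.65, "gripper": 0.085}, {"dx": 0.0348, "dy": 0.0231, "dz": 0, "ax": 0, "ay": 0, "az": 5.65, "gripper": 0.085}, {"dx": 0.0348, "dy": 0.0231, "dz": 0, "ax": 0, "ay": 0, "az": 5.65, "gripper": 0.085}, {"dx": 0.0348, "dy": 0.0231, "dz": 0, "ax": 0, "ay": 0, "az": 5.65, "gripper": 0.085}])

```text
time: 1.35
ee_pos: [608.6, -317.3, 230.9]
ee_rot: [[0.075, 0.997, -0.001], [0.997, -0.075, 0.0], [0.0, -0.001, -1.0]]
contact_force: [1.3, -0.6, -1.0]
width: 85.0
gripper_force: 0.0
```

Request:
arm_command(commands=[{"dx": 0, "dy": 0, "dz": -0.04, "ax": 0, "ay": 0, "az": 0, "gripper": 0.085}, {"dx": 0, "dy": 0, "dz": -0.04, "ax": 0, "ay": 0, "az": 0, "gripper": 0.085}, {"dx": 0, "dy": 0, "dz": -0.04, "ax": 0, "ay": 0, "az": 0, "gripper": 0.085}, {"dx": 0, "dy": 0, "dz": 0, "ax": 0, "ay": 0, "az": 0, "gripper": 0.085}])

```text
time: 1.75
ee_pos: [603.7, -317.3, 105.1]
ee_rot: [[0.078, 0.997, -0.01], [0.997, -0.078, 0.004], [0.003, -0.011, -1.0]]
contact_force: [-1.4, 0.5, -0.5]
width: 85.0
gripper_force: 0.0
```

```bash
python3 - <<'E'
from h import *
st()
S=lambda u,v,z: at('scene',130+(u+.5)/4-.5,230+(v+.5)/4-.5,z)
print('ros',S(247,288,16)); 
print('corners',[S(*c,14) for c in [(171,303),(280,235),(326,284),(215,347)]])
E
```

```text
t 1.75 p [ 603.68 -317.29  105.09] yaw -4.479529905810127 z [-0.01  0.   -1.  ] F [-1.35  0.48 -0.47] w 84.9786348607577 g 0.0 j [ 41.98  42.77 -30.16  84.73  23.3   59.46   1.83]
ros [ 606.46 -318.85   16.  ]
corners [array([ 578.13, -366.32,   14.  ]), array([ 580.6 , -267.43,   14.  ]), array([ 642.05, -273.67,   14.  ]), array([ 632.62, -367.92,   14.  ])]
```

Request:
arm_command(commands=[{"dx": 0, "dy": 0, "dz": -0.03, "ax": 0, "ay": 0, "az": 0, "gripper": 0.085}, {"dx": 0, "dy": 0, "dz": -0.03, "ax": 0, "ay": 0, "az": 0, "gripper": 0.085}, {"dx": 0, "dy": 0, "dz": -0.02, "ax": 0, "ay": 0, "az": 0, "gripper": 0.085}, {"dx": 0, "dy": 0, "dz": -0.01, "ax": 0, "ay": 0, "az": 0, "gripper": 0.085}, {"dx": 0, "dy": 0, "dz": 0, "ax": 0, "ay": 0, "az": 0, "gripper": 0.085}, {"dx": 0, "dy": 0, "dz": 0, "ax": 0, "ay": 0, "az": 0, "gripper": 0.085}])

```text
time: 2.35
ee_pos: [608.6, -318.5, 23.0]
ee_rot: [[0.079, 0.997, 0.002], [0.997, -0.079, -0.001], [-0.001, 0.002, -1.0]]
contact_force: [-0.6, -0.3, 0.3]
width: 85.0
gripper_force: 0.0
```

Request:
arm_command(commands=[{"dx": -0.001, "dy": 0, "dz": -0.012, "ax": 0, "ay": 0, "az": 0, "gripper": 0.085}, {"dx": 0, "dy": 0, "dz": -0.01, "ax": 0, "ay": 0, "az": 0, "gripper": 0.085}, {"dx": 0, "dy": 0, "dz": 0, "ax": 0, "ay": 0, "az": 0, "gripper": 0.085}, {"dx": 0, "dy": 0, "dz": 0, "ax": 0, "ay": 0, "az": 0, "gripper": 0.055}, {"dx": 0, "dy": 0, "dz": 0, "ax": 0, "ay": 0, "az": 0, "gripper": 0.055}, {"dx": 0, "dy": 0, "dz": 0, "ax": 0, "ay": 0, "az": 0, "gripper": 0.055}, {"dx": 0, "dy": 0, "dz": 0, "ax": 0, "ay": 0, "az": 0, "gripper": 0.055}, {"dx": 0, "dy": 0, "dz": 0, "ax": 0, "ay": 0, "az": 0, "gripper": 0.055}], grip_force=35)

```text
time: 3.15
ee_pos: [606.9, -318.3, -0.2]
ee_rot: [[0.079, 0.997, 0.001], [0.997, -0.079, -0.0], [-0.0, 0.001, -1.0]]
contact_force: [0.6, 0.3, 3.9]
width: 62.9
gripper_force: 39.5
```

Request:
arm_command(commands=[{"dx": 0, "dy": 0, "dz": 0.01, "ax": 0, "ay": 0, "az": 0, "gripper": 0.055}, {"dx": 0, "dy": 0, "dz": 0.02, "ax": 0, "ay": 0, "az": 0, "gripper": 0.055}, {"dx": 0, "dy": 0, "dz": 0.03, "ax": 0, "ay": 0, "az": 0, "gripper": 0.055}, {"dx": -0.007, "dy": 0.025, "dz": 0.03, "ax": 0, "ay": 0, "az": 0.5, "gripper": 0.055}, {"dx": -0.01, "dy": 0.035, "dz": 0.01, "ax": 0, "ay": 0, "az": 0.5, "gripper": 0.055}, {"dx": -0.01, "dy": 0.035, "dz": 0, "ax": 0, "ay": 0, "az": 0.5, "gripper": 0.055}, {"dx": -0.01, "dy": 0.035, "dz": 0, "ax": 0, "ay": 0, "az": 0.5, "gripper": 0.055}, {"dx": -0.01, "dy": 0.035, "dz": 0, "ax": 0, "ay": 0, "az": 0.5, "gripper": 0.055}, {"dx": -0.01, "dy": 0.035, "dz": 0, "ax": 0, "ay": 0, "az": 0.5, "gripper": 0.055}, {"dx": -0.01, "dy": 0.035, "dz": 0, "ax": 0, "ay": 0, "az": 0.5, "gripper": 0.055}, {"dx": -0.01, "dy": 0.035, "dz": 0, "ax": 0, "ay": 0, "az": 0.5, "gripper": 0.055}, {"dx": -0.01, "dy": 0.035, "dz": 0, "ax": 0, "ay": 0, "az": 0.5, "gripper": 0.055}])

```text
time: 4.35
ee_pos: [518.9, -12.1, 99.8]
ee_rot: [[0.0, 1.0, 0.0], [1.0, -0.0, -0.0], [-0.0, 0.0, -1.0]]
contact_force: [0.4, 0.6, -0.9]
width: 62.6
gripper_force: 39.0
```

Request:
arm_command(commands=[{"dx": -0.003, "dy": 0.02, "dz": 0, "ax": 0, "ay": 0, "az": 0, "gripper": 0.055}, {"dx": 0, "dy": 0, "dz": 0, "ax": 0, "ay": 0, "az": 0, "gripper": 0.055}, {"dx": 0, "dy": 0, "dz": 0, "ax": 0, "ay": 0, "az": 0, "gripper": 0.055}, {"dx": 0, "dy": 0, "dz": 0, "ax": 0, "ay": 0, "az": 0, "gripper": 0.055}])

```text
time: 4.75
ee_pos: [516.7, 5.4, 99.4]
ee_rot: [[0.002, 1.0, -0.0], [1.0, -0.002, -0.001], [-0.001, -0.0, -1.0]]
contact_force: [0.7, -0.0, -1.1]
width: 63.3
gripper_force: 39.0
```

```bash
python3 - <<'E'
from h import *
st()
snap('scene','s3.png',(200,170,340,275),5.5); snap('top','t3.png')
E
```

```text
t 4.75 p [516.67   5.44  99.37] yaw -0.09944589571300498 z [-0. -0. -1.] F [ 0.67 -0.05 -1.06] w 63.31655404063285 g 39.041646122932434 j [ 17.76  30.7  -31.43 112.01  22.84  43.47 -27.06]
```

View pics/s3.png

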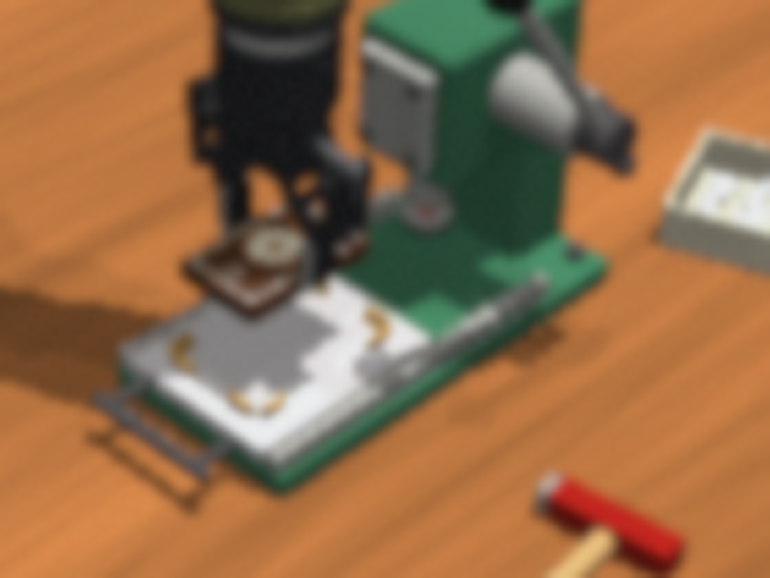

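```bash
python3 - <<'E'
from h import *
np.set_printoptions(precision=1,suppress=True)
S=lambda u,v,z: at('scene',200+(u+.5)/5.5-.5,170+(v+.5)/5.5-.5,z)
for p in[(182,352),(257,405),(378,327),(318,285)]:print(S(*p,40))
print('plate',[S(*p,36) for p in[(120,350),(275,460),(432,335)]])
print('handle',S(100,398,30),S(208,470,30))
print('ros',S(273,246,99+6-4+16-1))
E
```

```text
[481.2 -41.9  40. ]
[549.4 -42.6  40. ]
[548.  64.  40.]
[491.7  66.6  40. ]
plate [array([449.6, -65.4,  36. ]), array([589.2, -65.7,  36. ]), array([573.7,  86.6,  36. ])]
handle [470.2 -99.8  30. ] [563.4 -95.9  30. ]
ros [513.4   4.8 116. ]
```

The lid is held level over the table, with its rosette at (273,246). The locators are at (182,352), (257,405), (378,327) and (318,285). Combining both cameras puts the nest at about (517, 9.5).

Request:
arm_command(commands=[{"dx": 0, "dy": 0.004, "dz": -0.02, "ax": 0, "ay": 0, "az": 0, "gripper": 0.055}, {"dx": 0, "dy": 0, "dz": -0.02, "ax": 0, "ay": 0, "az": 0, "gripper": 0.055}, {"dx": 0, "dy": 0, "dz": -0.01, "ax": 0, "ay": 0, "az": 0, "gripper": 0.055}, {"dx": 0, "dy": 0, "dz": -0.005, "ax": 0, "ay": 0, "az": 0, "gripper": 0.055}, {"dx": 0, "dy": 0, "dz": -0.003, "ax": 0, "ay": 0, "az": 0, "gripper": 0.055}, {"dx": 0, "dy": 0, "dz": -0.002, "ax": 0, "ay": 0, "az": 0, "gripper": 0.055}, {"dx": 0, "dy": 0, "dz": 0, "ax": 0, "ay": 0, "az": 0, "gripper": 0.055}])

```text
time: 5.55
ee_pos: [516.8, 10.7, 39.5]
ee_rot: [[0.0, 1.0, 0.001], [1.0, -0.0, -0.0], [-0.0, 0.001, -1.0]]
contact_force: [-0.4, -0.1, -1.1]
width: 62.8
gripper_force: 39.0
```

Request:
arm_command(commands=[{"dx": 0, "dy": 0, "dz": -0.002, "ax": 0, "ay": 0, "az": 0, "gripper": 0.055}, {"dx": 0, "dy": 0, "dz": -0.001, "ax": 0, "ay": 0, "az": 0, "gripper": 0.055}, {"dx": 0, "dy": 0, "dz": 0, "ax": 0, "ay": 0, "az": 0, "gripper": 0.055}])

```text
time: 5.85
ee_pos: [516.5, 10.7, 36.3]
ee_rot: [[0.0, 1.0, 0.0], [1.0, -0.0, -0.0], [-0.0, 0.0, -1.0]]
contact_force: [0.6, 0.7, -0.6]
width: 63.0
gripper_force: 39.0
```

```bash
python3 - <<'E'
from h import *
st()
snap('scene','s4.png',(200,200,300,275),7)
E
```

```text
t 5.85 p [516.54  10.73  36.34] yaw -0.008227698124995792 z [ 0. -0. -1.] F [ 0.64  0.71 -0.58] w 62.95940574093187 g 39.02701199054718 j [ 14.11  35.81 -27.34 115.34  27.78  35.22 -31.93]
```

View pics/s4.png

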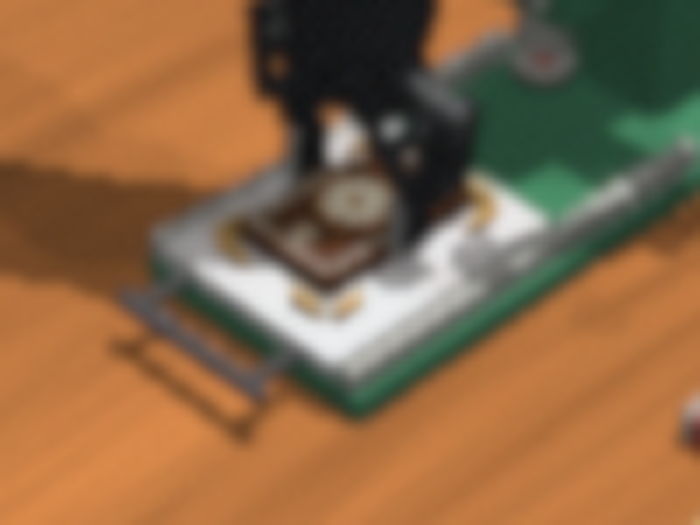

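The lid is down between all four locators: (232,240), (325,305), (482,205) and the hidden one. I lower until it touches, then let go.

Request:
arm_command(commands=[{"dx": 0, "dy": 0, "dz": -0.001, "ax": 0, "ay": 0, "az": 0, "gripper": 0.055}, {"dx": 0, "dy": 0, "dz": 0, "ax": 0, "ay": 0, "az": 0, "gripper": 0.055}])

```text
time: 6.1
ee_pos: [516.6, 10.8, 35.7]
ee_rot: [[0.0, 1.0, 0.0], [1.0, -0.0, -0.0], [-0.0, 0.0, -1.0]]
contact_force: [-1.5, -0.5, 4.3]
width: 63.0
gripper_force: 39.5
```

Request:
arm_command(commands=[{"dx": 0, "dy": 0, "dz": 0, "ax": 0, "ay": 0, "az": 0, "gripper": 0.08}, {"dx": 0, "dy": 0, "dz": 0, "ax": 0, "ay": 0, "az": 0, "gripper": 0.08}, {"dx": 0, "dy": 0, "dz": 0, "ax": 0, "ay": 0, "az": 0, "gripper": 0.08}, {"dx": 0, "dy": 0, "dz": 0.01, "ax": 0, "ay": 0, "az": 0, "gripper": 0.08}, {"dx": 0, "dy": 0, "dz": 0.03, "ax": 0, "ay": 0, "az": 0, "gripper": 0.08}, {"dx": 0, "dy": 0, "dz": 0.03, "ax": 0, "ay": 0, "az": 0, "gripper": 0.08}, {"dx": 0, "dy": -0.04, "dz": 0, "ax": 0, "ay": 0, "az": 0, "gripper": 0.0}, {"dx": 0, "dy": -0.04, "dz": 0, "ax": 0, "ay": 0, "az": 0, "gripper": 0.0}, {"dx": 0, "dy": -0.04, "dz": 0, "ax": 0, "ay": 0, "az": 0, "gripper": 0.0}, {"dx": 0, "dy": -0.04, "dz": 0, "ax": 0, "ay": 0, "az": 0, "gripper": 0.0}, {"dx": 0, "dy": 0, "dz": -0.02, "ax": 0, "ay": 0, "az": 0, "gripper": 0.0}, {"dx": 0, "dy": 0, "dz": 0, "ax": 0, "ay": 0, "az": 0, "gripper": 0.0}])

```text
time: 7.3
ee_pos: [515.0, -150.6, 84.2]
ee_rot: [[0.003, 1.0, -0.003], [1.0, -0.003, 0.001], [0.001, -0.003, -1.0]]
contact_force: [-0.3, 0.4, -0.5]
width: 0.1
gripper_force: 0.0
```

```bash
python3 - <<'E'
from h import *
st()
snap('scene','s5.png',(190,200,290,275),7)
E
```

```text
t 7.3 p [ 515.05 -150.6    84.16] yaw -0.18038162156751492 z [-0.  0. -1.] F [-0.26  0.42 -0.48] w 0.05459381117526078 g 0.0 j [ 34.13  33.45 -31.22 109.82  24.47  43.57 -11.18]
```

View pics/s5.png

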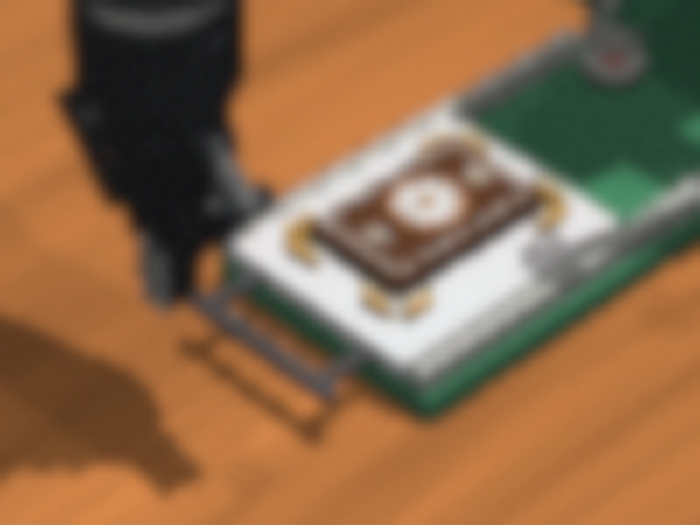

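The lid sits flat inside all four locators with the rosette up. Next I lower in front of the handle bar and push.

Request:
arm_command(commands=[{"dx": 0, "dy": 0, "dz": -0.03, "ax": 0, "ay": 0, "az": 0, "gripper": 0.0}, {"dx": 0, "dy": 0, "dz": -0.02, "ax": 0, "ay": 0, "az": 0, "gripper": 0.0}, {"dx": 0, "dy": 0, "dz": -0.008, "ax": 0, "ay": 0, "az": 0, "gripper": 0.0}, {"dx": 0, "dy": 0.01, "dz": 0, "ax": 0, "ay": 0, "az": 0, "gripper": 0.0}, {"dx": 0, "dy": 0.01, "dz": 0, "ax": 0, "ay": 0, "az": 0, "gripper": 0.0}, {"dx": 0, "dy": 0.008, "dz": 0, "ax": 0, "ay": 0, "az": 0, "gripper": 0.0}, {"dx": 0, "dy": 0.008, "dz": 0, "ax": 0, "ay": 0, "az": 0, "gripper": 0.0}, {"dx": 0, "dy": 0.01, "dz": 0, "ax": 0, "ay": 0, "az": 0, "gripper": 0.0}])

```text
time: 8.15
ee_pos: [517.1, -103.3, 28.1]
ee_rot: [[0.001, 1.0, 0.002], [1.0, -0.001, -0.001], [-0.001, 0.002, -1.0]]
contact_force: [-0.6, -2.6, 3.4]
width: 0.1
gripper_force: 1.5
```

Request:
arm_command(commands=[{"dx": 0, "dy": 0.01, "dz": -0.002, "ax": 0, "ay": 0, "az": 0, "gripper": 0.0}, {"dx": 0, "dy": 0.01, "dz": 0, "ax": 0, "ay": 0, "az": 0, "gripper": 0.0}, {"dx": 0, "dy": 0.01, "dz": 0, "ax": 0, "ay": 0, "az": 0, "gripper": 0.0}, {"dx": 0, "dy": 0.01, "dz": 0, "ax": 0, "ay": 0, "az": 0, "gripper": 0.0}, {"dx": 0, "dy": 0.01, "dz": 0, "ax": 0, "ay": 0, "az": 0, "gripper": 0.0}, {"dx": 0, "dy": 0.01, "dz": 0, "ax": 0, "ay": 0, "az": 0, "gripper": 0.0}, {"dx": 0, "dy": 0.01, "dz": 0, "ax": 0, "ay": 0, "az": 0, "gripper": 0.0}, {"dx": 0, "dy": 0.01, "dz": 0, "ax": 0, "ay": 0, "az": 0, "gripper": 0.0}, {"dx": 0, "dy": 0.01, "dz": 0, "ax": 0, "ay": 0, "az": 0, "gripper": 0.0}, {"dx": 0, "dy": 0.01, "dz": 0, "ax": 0, "ay": 0, "az": 0, "gripper": 0.0}])

```text
time: 9.15
ee_pos: [516.0, -2.5, 25.1]
ee_rot: [[0.0, 1.0, -0.001], [1.0, -0.0, -0.0], [-0.0, -0.001, -1.0]]
contact_force: [-0.8, -3.0, 0.9]
width: -0.0
gripper_force: 1.2
```

Request:
arm_command(commands=[{"dx": 0, "dy": 0.005, "dz": 0, "ax": 0, "ay": 0, "az": 0, "gripper": 0.0}, {"dx": 0, "dy": 0.004, "dz": 0, "ax": 0, "ay": 0, "az": 0, "gripper": 0.0}, {"dx": 0, "dy": 0.003, "dz": 0, "ax": 0, "ay": 0, "az": 0, "gripper": 0.0}])

```text
time: 9.45
ee_pos: [516.3, 8.9, 25.2]
ee_rot: [[0.0, 1.0, -0.0], [1.0, -0.0, -0.0], [-0.0, -0.0, -1.0]]
contact_force: [-2.7, -2.3, 0.4]
width: -0.2
gripper_force: 1.1
```

Request:
arm_command(commands=[{"dx": 0, "dy": 0.003, "dz": 0, "ax": 0, "ay": 0, "az": 0, "gripper": 0.0}, {"dx": 0, "dy": 0.003, "dz": 0, "ax": 0, "ay": 0, "az": 0, "gripper": 0.0}])

```text
time: 9.65
ee_pos: [516.3, 14.3, 25.2]
ee_rot: [[0.001, 1.0, -0.0], [1.0, -0.001, -0.001], [-0.001, -0.0, -1.0]]
contact_force: [-2.4, -12.1, 1.6]
width: -0.2
gripper_force: 6.7
```

Request:
arm_command(commands=[{"dx": 0, "dy": 0.002, "dz": 0, "ax": 0, "ay": 0, "az": 0, "gripper": 0.0}, {"dx": 0, "dy": 0.001, "dz": 0, "ax": 0, "ay": 0, "az": 0, "gripper": 0.0}])

```text
time: 9.85
ee_pos: [516.3, 14.3, 25.2]
ee_rot: [[0.003, 1.0, -0.001], [1.0, -0.003, -0.004], [-0.004, -0.001, -1.0]]
contact_force: [-0.2, -12.6, 2.1]
width: 0.2
gripper_force: 6.3
```

Request:
arm_command(commands=[{"dx": 0, "dy": 0.002, "dz": 0, "ax": 0, "ay": 0, "az": 0, "gripper": 0.0}, {"dx": 0, "dy": 0.001, "dz": 0, "ax": 0, "ay": 0, "az": 0, "gripper": 0.0}])

```text
time: 10.05
ee_pos: [516.2, 14.5, 25.2]
ee_rot: [[0.005, 1.0, -0.002], [1.0, -0.005, -0.008], [-0.008, -0.002, -1.0]]
contact_force: [-1.0, -20.0, 3.7]
width: -0.3
gripper_force: 9.8
```

The table stopped at y = 14.4 and the push force rose to 20 N, so it is home. I back off and rise.

Request:
arm_command(commands=[{"dx": 0, "dy": -0.01, "dz": 0, "ax": 0, "ay": 0, "az": 0, "gripper": 0.0}, {"dx": 0, "dy": -0.02, "dz": 0, "ax": 0, "ay": 0, "az": 0, "gripper": 0.0}, {"dx": 0, "dy": -0.02, "dz": 0, "ax": 0, "ay": 0, "az": 0, "gripper": 0.0}, {"dx": 0, "dy": 0, "dz": 0.03, "ax": 0, "ay": 0, "az": 0, "gripper": 0.0}, {"dx": 0, "dy": 0, "dz": 0.045, "ax": 0, "ay": 0, "az": 0, "gripper": 0.06}, {"dx": 0, "dy": 0, "dz": 0.045, "ax": 0, "ay": 0, "az": 0, "gripper": 0.06}, {"dx": 0, "dy": 0, "dz": 0.045, "ax": 0, "ay": 0, "az": 0, "gripper": 0.06}, {"dx": 0, "dy": 0, "dz": 0.045, "ax": 0, "ay": 0, "az": 0, "gripper": 0.06}, {"dx": 0, "dy": 0, "dz": 0.045, "ax": 0, "ay": 0, "az": 0, "gripper": 0.06}, {"dx": 0, "dy": 0, "dz": 0.045, "ax": 0, "ay": 0, "az": 0, "gripper": 0.06}, {"dx": 0, "dy": 0, "dz": 0.045, "ax": 0, "ay": 0, "az": 0, "gripper": 0.06}, {"dx": 0, "dy": 0, "dz": 0.01, "ax": 0, "ay": 0, "az": 0, "gripper": 0.06}])

```text
time: 11.25
ee_pos: [518.5, -27.9, 385.7]
ee_rot: [[-0.001, 1.0, 0.01], [1.0, 0.001, 0.0], [0.0, 0.01, -1.0]]
contact_force: [1.3, 0.7, 0.2]
width: 60.2
gripper_force: 0.0
```

```bash
python3 - <<'E'
from h import *
st()
snap('scene','s6.png',(220,150,340,240),6.5)
E
```

```text
t 11.25 p [518.52 -27.89 385.67] yaw 0.04323549051382484 z [ 0.01  0.   -1.  ] F [1.33 0.68 0.19] w 60.19798108204632 g 0.0 j [ 27.5   16.13 -37.83  84.94   9.98  81.77 -10.53]
```

View pics/s6.png

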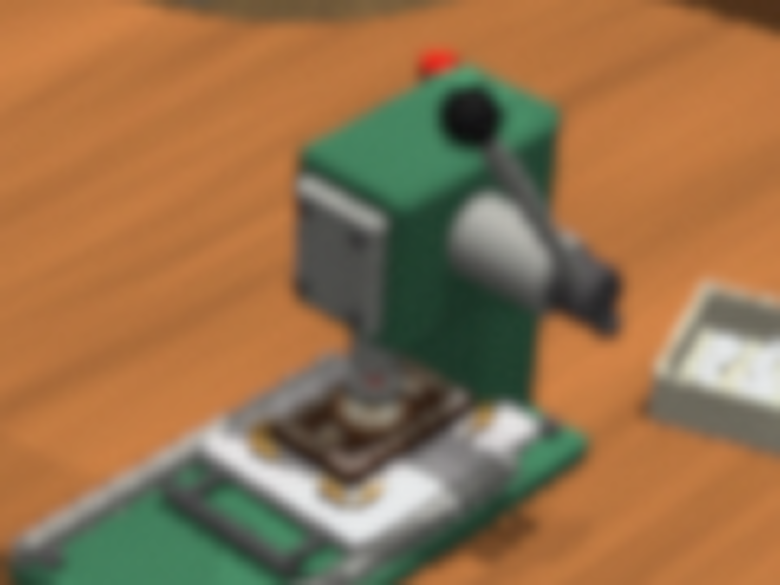

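The table is home with the lid seated. The rosette at (372,410) is under the foot pad at (373,382), and the knob is at (471,116).

```bash
python3 - <<'E'
from h import *
np.set_printoptions(precision=1,suppress=True)
S=lambda u,v,z: at('scene',220+(u+.5)/6.5-.5,150+(v+.5)/6.5-.5,z)
print(S(471,116,322),S(373,382,66),S(372,410,52))
E
```

```text
[627.8  71.6 322. ] [509.3 147.2  66. ] [514.2 142.1  52. ]
```

Request:
arm_command(commands=[{"dx": 0.037, "dy": 0.032, "dz": 0, "ax": 0, "ay": 0, "az": 0, "gripper": 0.065}, {"dx": 0.037, "dy": 0.032, "dz": 0, "ax": 0, "ay": 0, "az": 0, "gripper": 0.065}, {"dx": 0.038, "dy": 0.032, "dz": 0, "ax": 0, "ay": 0, "az": 0, "gripper": 0.065}, {"dx": 0, "dy": 0, "dz": 0, "ax": 0, "ay": 0, "az": 0, "gripper": 0.065}, {"dx": 0, "dy": 0, "dz": 0, "ax": 0, "ay": 0, "az": 0, "gripper": 0.065}])

```text
time: 11.8
ee_pos: [628.7, 68.4, 377.6]
ee_rot: [[-0.003, 1.0, -0.003], [1.0, 0.003, 0.001], [0.001, -0.003, -1.0]]
contact_force: [-1.1, 0.3, 0.1]
width: 65.1
gripper_force: 0.0
```

Request:
arm_command(commands=[{"dx": 0.001, "dy": 0.0015, "dz": -0.03, "ax": 0, "ay": 0, "az": 0, "gripper": 0.065}, {"dx": 0, "dy": 0, "dz": -0.03, "ax": 0, "ay": 0, "az": 0, "gripper": 0.065}, {"dx": 0, "dy": 0, "dz": -0.015, "ax": 0, "ay": 0, "az": 0, "gripper": 0.065}, {"dx": 0, "dy": 0, "dz": 0, "ax": 0, "ay": 0, "az": 0, "gripper": 0.065}, {"dx": 0, "dy": 0, "dz": 0, "ax": 0, "ay": 0, "az": 0, "gripper": 0.02}, {"dx": 0, "dy": 0, "dz": 0, "ax": 0, "ay": 0, "az": 0, "gripper": 0.02}, {"dx": 0, "dy": 0, "dz": 0, "ax": 0, "ay": 0, "az": 0, "gripper": 0.02}, {"dx": 0, "dy": 0, "dz": 0, "ax": 0, "ay": 0, "az": 0, "gripper": 0.02}, {"dx": 0, "dy": 0, "dz": 0, "ax": 0, "ay": 0, "az": 0, "gripper": 0.02}, {"dx": 0, "dy": 0, "dz": 0, "ax": 0, "ay": 0, "az": 0, "gripper": 0.02}], grip_force=60)

```text
time: 12.8
ee_pos: [631.2, 67.7, 307.2]
ee_rot: [[0.001, 1.0, 0.005], [1.0, -0.001, -0.0], [-0.0, 0.005, -1.0]]
contact_force: [6.0, -1.9, 6.5]
width: 29.0
gripper_force: 59.1
```

Request:
arm_command(commands=[{"dx": 0, "dy": -0.0125, "dz": -0.0096, "ax": 0, "ay": 0, "az": 0, "gripper": 0.02}, {"dx": 0, "dy": -0.0116, "dz": -0.0106, "ax": 0, "ay": 0, "az": 0, "gripper": 0.02}, {"dx": 0, "dy": -0.0106, "dz": -0.0116, "ax": 0, "ay": 0, "az": 0, "gripper": 0.02}, {"dx": 0, "dy": -0.0096, "dz": -0.0125, "ax": 0, "ay": 0, "az": 0, "gripper": 0.02}, {"dx": 0, "dy": 0, "dz": 0, "ax": 0, "ay": 0, "az": 0, "gripper": 0.02}, {"dx": 0, "dy": 0, "dz": 0, "ax": 0, "ay": 0, "az": 0, "gripper": 0.02}])

```text
time: 13.4
ee_pos: [631.7, 19.0, 263.0]
ee_rot: [[0.004, 1.0, 0.006], [1.0, -0.004, -0.006], [-0.006, 0.006, -1.0]]
contact_force: [2.9, -10.7, 11.4]
width: 29.1
gripper_force: 60.8
```

```bash
python3 - <<'E'
from h import *
st()
snap('scene','s7.png',(210,110,330,210),6)
E
```

```text
t 13.4 p [631.74  19.04 263.01] yaw -0.21215353794974154 z [ 0.01 -0.01 -1.  ] F [  2.87 -10.67  11.39] w 29.11119437799528 g 60.80500781536102 j [ 16.99  31.07 -36.49  81.94  19.17  72.92 -21.34]
```

View pics/s7.png

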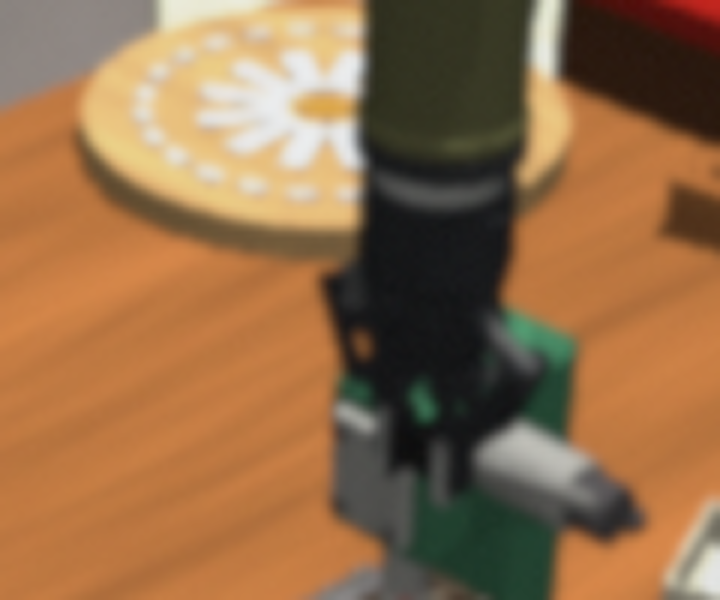

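The knob is held between the fingers and is swinging with them. The force shows about 15 N of push outward along the bar, so I shift outward to relieve it and carry on along the arc.

Request:
arm_command(commands=[{"dx": 0.001, "dy": -0.005, "dz": 0.003, "ax": 0, "ay": 0, "az": 0, "gripper": 0.02}, {"dx": 0, "dy": -0.0084, "dz": -0.0132, "ax": 0, "ay": 0, "az": 0, "gripper": 0.02}, {"dx": 0, "dy": -0.0073, "dz": -0.014, "ax": 0, "ay": 0, "az": 0, "gripper": 0.02}, {"dx": 0, "dy": 0, "dz": 0, "ax": 0, "ay": 0, "az": 0, "gripper": 0.02}, {"dx": 0, "dy": 0, "dz": 0, "ax": 0, "ay": 0, "az": 0, "gripper": 0.02}])

```text
time: 13.95
ee_pos: [631.9, 0.7, 237.8]
ee_rot: [[0.001, 1.0, 0.003], [1.0, -0.001, -0.003], [-0.003, 0.003, -1.0]]
contact_force: [2.8, -7.0, 7.0]
width: 28.0
gripper_force: 60.0
```

The hinge fix (y about 173) says the ball has slid towards the +y edge of the pads, and the width has fallen to 28. I take the lever back up to rest, regrasp it centred, and go again.

Request:
arm_command(commands=[{"dx": 0, "dy": 0.0098, "dz": 0.012, "ax": 0, "ay": 0, "az": 0, "gripper": 0.02}, {"dx": 0, "dy": 0.0109, "dz": 0.0122, "ax": 0, "ay": 0, "az": 0, "gripper": 0.02}, {"dx": 0, "dy": 0.0096, "dz": 0.0125, "ax": 0, "ay": 0, "az": 0, "gripper": 0.02}, {"dx": 0, "dy": 0.0106, "dz": 0.0116, "ax": 0, "ay": 0, "az": 0, "gripper": 0.02}, {"dx": 0, "dy": 0.0116, "dz": 0.0106, "ax": 0, "ay": 0, "az": 0, "gripper": 0.02}, {"dx": 0, "dy": 0.0125, "dz": 0.0096, "ax": 0, "ay": 0, "az": 0, "gripper": 0.02}, {"dx": 0, "dy": 0, "dz": 0, "ax": 0, "ay": 0, "az": 0, "gripper": 0.02}, {"dx": 0, "dy": 0, "dz": 0, "ax": 0, "ay": 0, "az": 0, "gripper": 0.06}, {"dx": 0, "dy": 0, "dz": 0, "ax": 0, "ay": 0, "az": 0, "gripper": 0.06}, {"dx": 0, "dy": 0, "dz": 0, "ax": 0, "ay": 0, "az": 0, "gripper": 0.06}, {"dx": 0, "dy": 0, "dz": 0, "ax": 0, "ay": 0, "az": 0, "gripper": 0.06}])

```text
time: 15.05
ee_pos: [630.1, 70.0, 305.6]
ee_rot: [[-0.002, 1.0, -0.0], [1.0, 0.002, 0.001], [0.001, -0.0, -1.0]]
contact_force: [0.5, 0.0, 0.4]
width: 59.9
gripper_force: 0.0
```

Request:
arm_command(commands=[{"dx": 0, "dy": 0.003, "dz": -0.005, "ax": 0, "ay": 0, "az": 0, "gripper": 0.06}, {"dx": 0, "dy": 0, "dz": 0, "ax": 0, "ay": 0, "az": 0, "gripper": 0.06}, {"dx": 0, "dy": 0, "dz": 0, "ax": 0, "ay": 0, "az": 0, "gripper": 0.02}, {"dx": 0, "dy": 0, "dz": 0, "ax": 0, "ay": 0, "az": 0, "gripper": 0.02}, {"dx": 0, "dy": 0, "dz": 0, "ax": 0, "ay": 0, "az": 0, "gripper": 0.02}, {"dx": 0, "dy": 0, "dz": 0, "ax": 0, "ay": 0, "az": 0, "gripper": 0.02}, {"dx": 0, "dy": 0, "dz": 0, "ax": 0, "ay": 0, "az": 0, "gripper": 0.02}], grip_force=40)

```text
time: 15.75
ee_pos: [631.2, 71.4, 300.6]
ee_rot: [[0.0, 1.0, 0.002], [1.0, -0.0, 0.001], [0.001, 0.002, -1.0]]
contact_force: [3.9, 0.6, 0.3]
width: 30.1
gripper_force: 39.5
```

Request:
arm_command(commands=[{"dx": 0.001, "dy": -0.0125, "dz": -0.0096, "ax": 0, "ay": 0, "az": 0, "gripper": 0.02}, {"dx": 0, "dy": -0.0116, "dz": -0.0106, "ax": 0, "ay": 0, "az": 0, "gripper": 0.02}, {"dx": 0, "dy": -0.0106, "dz": -0.0116, "ax": 0, "ay": 0, "az": 0, "gripper": 0.02}, {"dx": 0, "dy": -0.0096, "dz": -0.0125, "ax": 0, "ay": 0, "az": 0, "gripper": 0.02}, {"dx": 0, "dy": -0.0084, "dz": -0.0132, "ax": 0, "ay": 0, "az": 0, "gripper": 0.02}, {"dx": 0, "dy": -0.0073, "dz": -0.014, "ax": 0, "ay": 0, "az": 0, "gripper": 0.02}, {"dx": 0, "dy": 0, "dz": 0, "ax": 0, "ay": 0, "az": 0, "gripper": 0.02}, {"dx": 0, "dy": 0, "dz": 0, "ax": 0, "ay": 0, "az": 0, "gripper": 0.02}])

```text
time: 16.55
ee_pos: [631.8, 10.3, 228.0]
ee_rot: [[0.001, 1.0, -0.0], [1.0, -0.001, -0.0], [-0.0, -0.0, -1.0]]
contact_force: [3.1, -1.7, 5.2]
width: 29.9
gripper_force: 40.6
```

Request:
arm_command(commands=[{"dx": 0, "dy": -0.006, "dz": -0.0145, "ax": 0, "ay": 0, "az": 0, "gripper": 0.02}, {"dx": 0, "dy": -0.0047, "dz": -0.015, "ax": 0, "ay": 0, "az": 0, "gripper": 0.02}, {"dx": 0, "dy": -0.0034, "dz": -0.0153, "ax": 0, "ay": 0, "az": 0, "gripper": 0.02}, {"dx": 0, "dy": -0.001, "dz": -0.007, "ax": 0, "ay": 0, "az": 0, "gripper": 0.02}, {"dx": 0, "dy": -0.001, "dz": -0.006, "ax": 0, "ay": 0, "az": 0, "gripper": 0.02}, {"dx": 0, "dy": 0, "dz": 0, "ax": 0, "ay": 0, "az": 0, "gripper": 0.02}, {"dx": 0, "dy": 0, "dz": 0, "ax": 0, "ay": 0, "az": 0, "gripper": 0.02}])

```text
time: 17.25
ee_pos: [632.1, -4.8, 171.6]
ee_rot: [[0.0, 1.0, 0.001], [1.0, -0.0, -0.0], [-0.0, 0.001, -1.0]]
contact_force: [2.5, -1.5, 5.2]
width: 30.1
gripper_force: 41.4
```

Request:
arm_command(commands=[{"dx": 0, "dy": -0.0008, "dz": -0.006, "ax": 0, "ay": 0, "az": 0, "gripper": 0.02}, {"dx": 0, "dy": -0.0004, "dz": -0.006, "ax": 0, "ay": 0, "az": 0, "gripper": 0.02}, {"dx": 0, "dy": 0, "dz": -0.005, "ax": 0, "ay": 0, "az": 0, "gripper": 0.02}, {"dx": 0, "dy": 0, "dz": 0, "ax": 0, "ay": 0, "az": 0, "gripper": 0.02}, {"dx": 0, "dy": 0, "dz": 0, "ax": 0, "ay": 0, "az": 0, "gripper": 0.02}])

```text
time: 17.75
ee_pos: [632.1, -5.7, 154.9]
ee_rot: [[-0.0, 1.0, 0.001], [1.0, 0.0, 0.0], [0.0, 0.001, -1.0]]
contact_force: [3.0, -0.8, 7.2]
width: 29.9
gripper_force: 41.7
```

```bash
python3 - <<'E'
from h import *
st()
ims=[grab_frame('scene')[:,:,::-1].astype(float) for _ in range(4)]
im=(sum(ims)/4).astype(np.uint8); cv2.imwrite('pics/raw_s8.png',im)
old=cv2.imread('pics/raw_s6.png')
c=lambda a:cv2.resize(a[185:235,250:305],None,fx=7,fy=8.5,interpolation=cv2.INTER_CUBIC)
cv2.imwrite('pics/s8.png',np.hstack([c(old),c(im)]))
for z in(66,76,52): print(z,(px('scene',[517,142,z])-[250,185])*[7,8.5])
E
```

```text
t 17.75 p [632.08  -5.7  154.88] yaw 0.013198369446330769 z [ 0.  0. -1.] F [ 2.97 -0.82  7.15] w 29.875988818790457 g 41.68928325176239 j [ 18.59  36.19 -34.61  90.83  22.78  60.08 -22.31]
66 [192.66 211.45]
76 [193.51 192.31]
52 [191.47 238.  ]
```

View pics/s8.png

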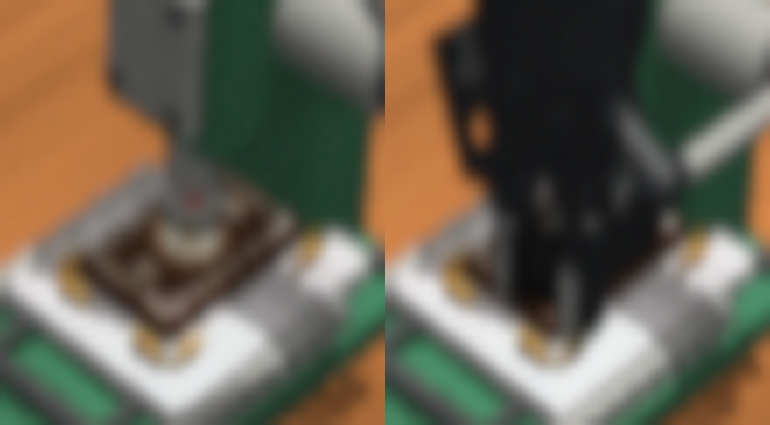

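The gripper hides the foot in this view, with the bar coming out near level at (690,165). The evidence for the hold is:
- **Knob travel:** it moved -77 mm in y and -146 mm in z from rest, which gives a lever value of about 0.95.
- **Knob force:** 7.2 N, against about 7.1 N predicted for the foot 5 mm in.

I hand the job in with the lever held.

```bash
python3 -c "
from h import *
st(); print(close_job())"
```

```text
t 17.95 p [632.07  -5.69 155.04] yaw 0.011124997650762887 z [ 0.  0. -1.] F [ 2.87 -1.61  6.35] w 29.81273259854122 g 41.69228374958038 j [ 18.59  36.18 -34.62  90.82  22.78  60.09 -22.31]
the job is handed in; nothing more can be done
None
```

Handed in at 18 s: the lid is in the nest rosette up, the table is home, and the robot is holding the lever at about 0.95 rad; the foot's 5 mm comes from lever travel and knob force, because the gripper hid it from the camera, and the lever took a second grip after the ball slipped in the first.

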